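# Set the bins' flip tags at the dispensary counter

### The job

Bring the stock tags on the board up to date: with a fingertip, gently push tags over to their other side until only the two full bins show the round dot uppermost on the tag in front of them, and the two nearly empty bins show the straight bar. Some tags may already be right. Do not lift or shift the bins or anything else on the counter.

Things in the scene. Friction and masses are not known exactly. Their poses are not given: they have to be found in the camera images.
- board: Wooden stock board fixed on the counter, 275 deep (x) x 530 wide (y), its top 12 mm high. Origin: on the counter under the middle of the tag row, which runs along its y at the front edge, 45 mm behind that edge; its x points to the bins behind, its y left along the row. Turned by up to 12 degrees.
- bin_a: Grey picking bin, 150 deep x 108 wide x 76 high, front lip 40 high, standing loose on the board. FULL: packed to above the rim with amber vials with white caps (top about 108 mm above its underside). Origin: centre of its underside, axes as the board's. Its tag is tag_a, with the hinge 145 mm in front of this origin (own x = -145, y = 0). The order of the bins along the board changes. Not to be lifted or shifted.
- bin_b: Grey picking bin, 150 deep x 108 wide x 76 high, front lip 40 high, standing loose on the board. FULL: packed to the rim with two layers of white ointment jars with black lids (top about 85 mm). Origin: centre of its underside, axes as the board's. Its tag is tag_b, with the hinge 145 mm in front of this origin (own x = -145, y = 0). The order of the bins along the board changes. Not to be lifted or shifted.
- bin_c: Grey picking bin, 150 deep x 108 wide x 76 high, front lip 40 high, standing loose on the board. NEARLY EMPTY: two vials only on its floor. Origin: centre of its underside, axes as the board's. Its tag is tag_c, with the hinge 145 mm in front of this origin (own x = -145, y = 0). The order of the bins along the board changes. Not to be lifted or shifted.
- bin_d: Grey picking bin, 150 deep x 108 wide x 76 high, front lip 40 high, standing loose on the board. NEARLY EMPTY: one ointment jar only on its floor. Origin: centre of its underside, axes as the board's. Its tag is tag_d, with the hinge 145 mm in front of this origin (own x = -145, y = 0). The order of the bins along the board changes. Not to be lifted or shifted.
- tag_a (a joint): Flip tag of bin_a: white leaf 66 wide (board's x) x 58 long x 4 thick, 16 g, hinged at its lower edge. Angle in rad: 0 upright; +0.7 tipped fully right (board's -y), the round DOT uppermost (full); -0.7 tipped fully left (+y), the straight BAR uppermost (reorder). Free hinge: once past upright it falls over to that side by itself and rests there.
- tag_a_hinge (a point): Middle of tag_a's hinge pin, 36 mm above the counter, axes as the board's; the pin runs along x. At rest the leaf's free edge is 37 mm to one side and 44 mm above it (58 mm above when upright). The steel V bracket reaches 18 mm above it and 16 mm to either side. Hinges are 130 mm apart; two leaves tipped towards each other leave a 52 mm gap.
- tag_b (a joint): Flip tag of bin_b: white leaf 66 wide (board's x) x 58 long x 4 thick, 16 g, hinged at its lower edge. Angle in rad: 0 upright; +0.7 tipped fully right (board's -y), the round DOT uppermost (full); -0.7 tipped fully left (+y), the straight BAR uppermost (reorder). Free hinge: once past upright it falls over to that side by itself and rests there.
- tag_b_hinge (a point): Middle of tag_b's hinge pin, 36 mm above the counter, axes as the board's; the pin runs along x. At rest the leaf's free edge is 37 mm to one side and 44 mm above it (58 mm above when upright). The steel V bracket reaches 18 mm above it and 16 mm to either side. Hinges are 130 mm apart; two leaves tipped towards each other leave a 52 mm gap.
- tag_c (a joint): Flip tag of bin_c: white leaf 66 wide (board's x) x 58 long x 4 thick, 16 g, hinged at its lower edge. Angle in rad: 0 upright; +0.7 tipped fully right (board's -y), the round DOT uppermost (full); -0.7 tipped fully left (+y), the straight BAR uppermost (reorder). Free hinge: once past upright it falls over to that side by itself and rests there.
- tag_c_hinge (a point): Middle of tag_c's hinge pin, 36 mm above the counter, axes as the board's; the pin runs along x. At rest the leaf's free edge is 37 mm to one side and 44 mm above it (58 mm above when upright). The steel V bracket reaches 18 mm above it and 16 mm to either side. Hinges are 130 mm apart; two leaves tipped towards each other leave a 52 mm gap.
- tag_d (a joint): Flip tag of bin_d: white leaf 66 wide (board's x) x 58 long x 4 thick, 16 g, hinged at its lower edge. Angle in rad: 0 upright; +0.7 tipped fully right (board's -y), the round DOT uppermost (full); -0.7 tipped fully left (+y), the straight BAR uppermost (reorder). Free hinge: once past upright it falls over to that side by itself and rests there.
- tag_d_hinge (a point): Middle of tag_d's hinge pin, 36 mm above the counter, axes as the board's; the pin runs along x. At rest the leaf's free edge is 37 mm to one side and 44 mm above it (58 mm above when upright). The steel V bracket reaches 18 mm above it and 16 mm to either side. Hinges are 130 mm apart; two leaves tipped towards each other leave a 52 mm gap.
- small_vial: Amber vial with white cap, 36 diameter x 78 high, standing on the counter just before the tag strip. Origin: centre of its underside. Leave it where it is.
- large_vial: Amber vial with white cap, 46 diameter x 94 high, standing on the counter just before the tag strip. Origin: centre of its underside. Leave it where it is.
- dropper_bottle: Amber dropper bottle, 34 diameter x 98 high, standing beyond the left end of the board. Origin: centre of its underside. Leave it where it is.
- ointment_jar: White ointment jar with black lid, 60 diameter x 52 high, standing beyond the right end of the board. Origin: centre of its underside. Leave it where it is.
- spatula: Counting spatula, 210 long x 17 wide x 10 high, lying on the counter. Origin: middle of its underside. Leave it where it is.
- mortar: White mortar, 110 diameter x 75 high. Origin: centre of its underside. Leave it where it is.

How it is judged:
By the outcome, as a careful person would: the job done as asked, in the order asked, and still so for the second after the job is handed in, with the robot touching nothing.
It also fails if it takes over 58 s, if anything falls off the work surface, if the arm or the gripper's body presses on something with over 40 N, if the wrist force passes 120 N, or if a joint passes its speed limit or range.

### The arm

A 6-joint arm with a two-finger parallel gripper is mounted at the origin on the work surface. World frame = base frame: x ahead of the robot, y to its left, z up, the work surface at z = 0. Lengths are in m, angles in rad, forces in N, time in s.
With the tool pointing down it reaches from about 0.375 to 0.925 m from the base axis. Payload 5.7 kg.
Tool frame: the origin (TCP) lies at the very end of the fingers, on their centre line; the grasp point (between the pads) lies 19 mm behind it; z points along the fingers, y is the line along which they close (so a half turn about z gives the same grasp; the last joint's range is limited). The gripper opens to 85 mm and grips with 20 to 120 N. Pads are 22 mm wide; open, the fingers measure 114 mm over their backs; the gripper's body (76 mm by 85 mm) begins 54 mm behind the grasp point. The pads swing forward as they close: fully open they stand 13 mm farther back than shut.
Start: joints at [-1.391, 0.359, 1.51, -0, 1.272, -0.115], TCP at [0.174, -0.574, 0.199] pointing down, gripper open.
Joint ranges: [-2.97, 2.97], [-1.01, 2.36], [0.21, 2.38], [-0.96, 4.11], [0.2, 2.71], [-2.98, 2.98]. Speed limits (rad/s): [2.39, 2.39, 3.14, 3.14, 3.14, 3.14].

### API

Orientations are given as a rotation vector (axis times angle).
In Python, from workcell import env, imaging gives the robot as it stands.
- The arm moves only by the tool carry_out, never from a script. Its argument "increments" is a list of rows, each a list of 7 numbers: the opening, from -1 (shut) to 1 (fully open), then the shift along the tool's x, y, z in units of 25 mm (1.0 is 25 mm), then the turn, a rotation vector about the tool's x, y, z in degrees. A call has 1 to 8 rows; each row shifts and turns the commanded pose from where the row before left it, along the tool's axes as they then stand; what a row does not reach is not made up. A row lasts 1/10 s, in which the tool goes at most 50 mm and 8.59 degrees, less where a joint would pass 70% of its speed; a pose out of reach is approached as far as the arm can. A call is refused whole if a number of a shift passes 1 or a number of a turn 8.59, either way. A call with a gripper value outside its range is refused whole. The fingers move at their own pace and stop on an object; "grip_force" is the grip in N (left out, the last holds). Time passes only in rows, so rows that do not move let the fingers close. It gives the time, the measured TCP pose, the force, the opening and the grip force at its end, in the units of the state.
- env.get_obs(): the state, without advancing time (a new reading comes with each control period).
- imaging.snapshot(name): name is "scene" or "top"; returns a dict with "frame" (400x640x3 uint8, blue, green, red), "depth" (400x640 float32, m along the optical axis (not along the pixel's ray), 0 where there is no reading), "fovy" (degrees; the focal length in pixels is half the picture's height over the tangent of half this angle, whatever the lens; pixels are square), "cx", "cy" (the principal point, pixels), "T" (4x4, takes a point from camera to world coordinates). Camera axes: x right, y up, looking along -z (the intrinsics and any distortion apply to the point x, -y, -z); pixel columns grow to the right and rows downward; lengths in m; the calibration is good to about 2 mm. A picture is of the moment at which its call begins.
- env.finish_job(): hands the job in; it is judged then, once.
Trained networks look in the newest picture that a camera, given by its name, has taken for a name from the list of things; names that differ only in an ending like _2 or _b are one class to them, and where a whole thing is asked for, a point or a joint stands for the part that bears it (a point fixed in the world has none). Each returns a list of dicts, best first, with "score" (0 to 1); they miss things now and then, are a little off and sometimes report something else, mostly with a low value. They report only what shows in the picture. A call takes as long as a camera call.
- imaging.masks_of(label, camera): "pixels" (400x640 bool, what is visible of it) and "extent" ([left, top, width, height] in pixels, round what is visible of it).
The state is a dict: "time": time; "joint_pos": joint angles; "joint_velocities": joint speeds; "effort": joint torques, N m; "tool_pos": TCP position; "tool_rot": TCP orientation; "contact_force": force on the tool from outside, world axes, zero at the start; "moment": the same for the moment, N m; "width": finger opening in m; "finger_force": force on a finger pad.
Only numpy, scipy, OpenCV 4.12 (cv2) and the standard library are available. Lean on these libraries where they do the work, as an engineer would, in place of code of your own. Each camera call takes 0.05 s, during which the arm holds its last target. There are 200 camera calls.

## Working session

There is one attempt and no reset: what is moved stays moved. The work goes in short steps, Python scripts to look and compute and a tool call to move; the robot and the scene stay as the last step left them, time stands still between calls to the robot, and variables do not carry over. Pictures are saved under pics/ and viewed, at most 10 in all, crops included, and the job is handed in when it is done.

Besides the shell and the picture viewer there is one more tool, called after "Request:" as a command line: name --pt "numbers of a row" for each row, then --argument value for the rest. carry_out: Moves the arm, as the interface text tells. Its arguments: {"type":"object","properties":{"increments":{"type":"array"},"grip_force":{"type":"number"}},"required":["increments"]}

```bash
mkdir -p pics
cat > h.py <<'E'
import numpy as np, cv2
from workcell import env, imaging
def world(s):
    f=200/np.tan(np.radians(s["fovy"])/2); d=s["depth"]
    v,u=np.mgrid[0:400,0:640]
    P=np.stack([(u-s["cx"])/f*d,-(v-s["cy"])/f*d,-d],-1)
    W=P@s["T"][:3,:3].T+s["T"][:3,3]; W[d==0]=np.nan
    return W
E
python3 - <<'E'
from h import *
for n in("top","scene"):
    s=imaging.snapshot(n); cv2.imwrite(f"pics/{n}0.png",s["frame"]); np.save(n+"W.npy",world(s))
    print(n,s["fovy"],s["cx"],s["cy"],[k for k in s],s["T"].round(3).tolist())
    W=world(s)
    for l in("board","bin_a","tag_a","small_vial","large_vial","dropper_bottle","ointment_jar","mortar","spatula"):
        for r in imaging.masks_of(l,n)[:5]:
            p=W[r["pixels"]]; print(l,round(r["score"],2),r["extent"],np.nanmedian(p,0).round(3),np.nanmax(p[:,2]).round(3))
E
```

```text
top 48.615732878055205 324.42704469268006 192.52574155632144 ['frame', 'depth', 'fovy', 'cx', 'cy', 'T'] [[-0.021, 0.996, -0.085, 0.391], [-1.0, -0.022, -0.001, 0.044], [-0.003, 0.085, 0.996, 1.11], [0.0, 0.0, 0.0, 1.0]]
board 0.91 [242.8, 83.7, 219.8, 117.5] [ 0.545 -0.026  0.013] 0.09
bin_a 0.88 [247.4, 82.0, 53.1, 73.1] [0.675 0.174 0.019] 0.093
bin_a 0.87 [356.4, 80.3, 50.8, 70.6] [ 0.658 -0.094  0.091] 0.101
bin_a 0.8 [298.8, 84.9, 51.6, 64.6] [0.673 0.038 0.024] 0.092
bin_a 0.68 [411.8, 79.0, 47.8, 70.5] [ 0.657 -0.214  0.087] 0.122
tag_a 0.79 [417.8, 159.0, 16.6, 30.1] [ 0.519 -0.202  0.061] 0.083
tag_a 0.74 [255.8, 162.2, 20.6, 32.0] [0.519 0.186 0.06 ] 0.083
tag_a 0.7 [323.8, 158.8, 22.7, 30.7] [0.519 0.022 0.058] 0.083
tag_a 0.61 [378.2, 162.4, 25.7, 26.1] [ 0.519 -0.108  0.06 ] 0.084
tag_a 0.33 [374.8, 158.0, 22.4, 35.4] [ 0.518 -0.104  0.053] 0.084
small_vial 0.66 [215.0, 255.1, 47.4, 49.4] [0.281 0.254 0.04 ] 0.08
small_vial 0.56 [373.0, 202.2, 11.6, 16.4] [ 0.435 -0.081  0.077] 0.083
large_vial 0.6 [317.2, 203.4, 19.2, 19.8] [0.432 0.046 0.093] 0.098
dropper_bottle 0.51
[... 939 characters left out ...]
 0.085
tag_a 0.64 [268.4, 169.2, 25.9, 31.5] [ 0.52  -0.107  0.059] 0.084
tag_a 0.6 [302.2, 192.9, 29.2, 29.8] [0.52  0.023 0.06 ] 0.085
small_vial 0.86 [302.4, 161.9, 11.0, 31.7] [ 0.444 -0.074  0.052] 0.085
large_vial 0.61 [335.4, 181.3, 18.3, 33.0] [0.444 0.054 0.068] 0.1
large_vial 0.52 [245.4, 167.4, 17.1, 12.6] [ 0.536 -0.195  0.068] 0.085
dropper_bottle 0.83 [400.0, 264.1, 18.9, 28.2] [0.547 0.32  0.052] 0.097
dropper_bottle 0.33 [282.0, 245.3, 80.2, 67.6] [0.667 0.163 0.049] 0.094
ointment_jar 0.8 [187.6, 150.1, 24.2, 29.5] [ 0.6   -0.358  0.05 ] 0.118
mortar 0.84 [416.8, 180.1, 41.9, 42.0] [0.268 0.244 0.054] 0.081
spatula 0.55 [258.7, 124.4, 62.8, 10.6] [ 0.29  -0.312  0.008] 0.017
```

Run:
```python
from h import *
a=cv2.imread("pics/top0.png")[70:235,195:515]; b=cv2.imread("pics/scene0.png")[110:330,160:440]
cv2.imwrite("pics/topc.png",cv2.resize(a,None,fx=2.5,fy=2.5,interpolation=2)); cv2.imwrite("pics/scenec.png",cv2.resize(b,None,fx=2.7,fy=2.7,interpolation=2))
for n in("top","scene"):
    W=np.load(n+"W.npy").reshape(-1,3); W=W[~np.isnan(W[:,0])]
    # leaf points: x .47-.57, z .045-.09
    m=(W[:,0]>.47)&(W[:,0]<.575)&(W[:,2]>.04)&(W[:,2]<.095)&(abs(W[:,1])<.28); P=W[m]
    for lo,hi in((.12,.25),(-.01,.08),(-.16,-.05),(-.27,-.17)):
        p=P[(P[:,1]>lo)&(P[:,1]<hi)]; e=p[p[:,2]>.074]
        # edge line y vs x ; leaf slope
        k=np.polyfit(e[:,0],e[:,1],1); q=np.linalg.lstsq(np.c_[p,],np.ones(len(p)),rcond=None)[0] 
        print(n,len(p),"edge mean",e.mean(0).round(4),"x",np.percentile(p[:,0],[2,98]).round(3),"y",np.percentile(p[:,1],[2,98]).round(3),"z",p[:,2].max().round(3),"skew",k[0].round(3))
```

```text
top 557 edge mean [0.5199 0.203  0.0783] x [0.488 0.552] y [0.154 0.207] z 0.083 skew -0.001
top 493 edge mean [0.5203 0.0057 0.0776] x [0.488 0.551] y [0.002 0.054] z 0.083 skew -0.021
top 540 edge mean [ 0.5176 -0.1242  0.0776] x [0.487 0.55 ] y [-0.128 -0.076] z 0.084 skew 0.005
top 389 edge mean [ 0.5197 -0.1861  0.0781] x [0.487 0.549] y [-0.235 -0.183] z 0.083 skew -0.001
scene 263 edge mean [0.5235 0.2046 0.0793] x [0.492 0.555] y [0.154 0.208] z 0.084 skew 0.001
scene 489 edge mean [0.5211 0.0078 0.0787] x [0.489 0.552] y [0.004 0.053] z 0.085 skew -0.019
scene 464 edge mean [ 0.521  -0.1223  0.0786] x [0.488 0.552] y [-0.126 -0.082] z 0.086 skew -0.003
scene 125 edge mean [ 0.5223 -0.1837  0.0805] x [0.492 0.552] y [-0.237 -0.181] z 0.085 skew -0.034
```

View pics/topc.png

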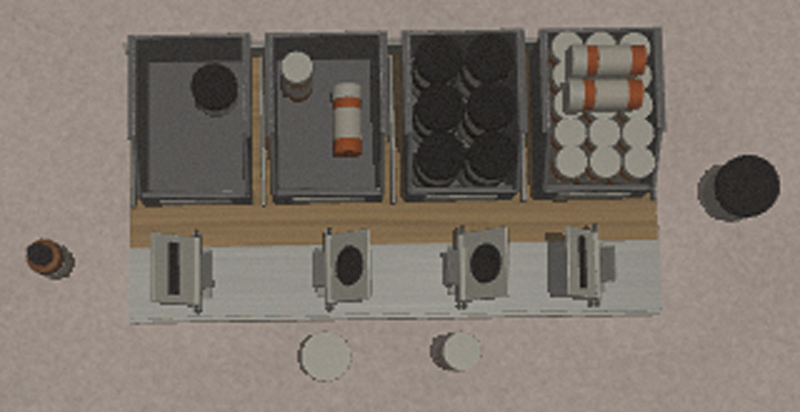

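View pics/scenec.png

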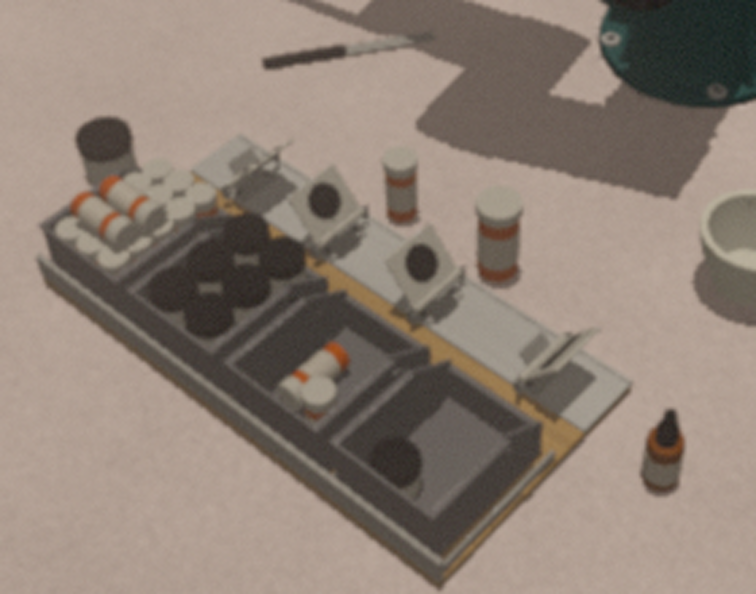

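The top crop shows four tags:
- Far left, at (175,268): bar, in front of the bin with one jar. This is right.
- Second, at (347,265): dot, in front of the two-vial bin. This is wrong and must go left.
- Third, at (485,262): dot, in front of the full jars. This is right.
- Fourth, at (582,265): bar, in front of the full vials. This is wrong and must go right.

The scene crop agrees. The board is turned by about 0 degrees, with the hinges near x=0.52 and y=0.041 and -0.220.

```bash
cat >> h.py <<'E'
from scipy.spatial.transform import Rotation as Ro
def rel(target, yaw=None):
    o=env.get_obs(); R=Ro.from_rotvec(o["tool_rot"]).as_matrix()
    print("t",o["time"],"pos",np.round(o["tool_pos"],4),"w",round(o["width"],3),"q6",np.round(o["joint_pos"],2)[5]); print(R.round(3).tolist())
    print("units to",target,(R.T@(np.array(target)-o["tool_pos"])/.025).round(2))
E
python3 - <<'E'
from h import *
rel([.52,-.155,.2])
W=np.load("topW.npy"); 
# front board edge & skew from z~.012 plane
for y0 in(-.23,-.15,.1,.22):
    m=(abs(W[...,1]-y0)<.008)&(W[...,2]>.008)&(W[...,2]<.02)&(W[...,0]<.6); print(y0,np.nanmin(W[m][:,0]).round(4))
E
```

```text
t 1.0 pos [ 0.1743 -0.5741  0.199 ] w 0.085 q6 -0.12
[[0.957, 0.291, -0.0], [0.291, -0.957, 0.0], [-0.0, -0.0, -1.0]]
units to [0.52, -0.155, 0.2] [ 18.1  -12.02  -0.04]
-0.23 0.4717
-0.15 0.3283
0.1 -0.012
0.22 0.2622
```

Request:
carry_out --pt "-1 0.9 -0.6 0 0 0 0" --pt "-1 0.9 -0.6 0 0 0 0" --pt "-1 0.9 -0.6 0 0 0 0" --pt "-1 0.9 -0.6 0 0 0 0" --pt "-1 0.9 -0.6 0 0 0 0" --pt "-1 0.9 -0.6 0 0 0 0" --pt "-1 0.9 -0.6 0 0 0 0" --pt "-1 0.9 -0.6 0 0 0 0" --grip_force 20

```text
time: 1.8
tool_pos: [0.3123, -0.4061, 0.1991]
tool_rot: [3.107, 0.461, 0.0]
contact_force: [0.1, -0.8, -0.1]
width: 0.0002
finger_force: 0.0
```

Request:
carry_out --pt "-1 0.9 -0.6 0 0 0 0" --pt "-1 0.9 -0.6 0 0 0 0" --pt "-1 0.9 -0.6 0 0 0 0" --pt "-1 0.9 -0.6 0 0 0 0" --pt "-1 0.9 -0.6 0 0 0 0" --pt "-1 0.9 -0.6 0 0 0 0" --pt "-1 0.9 -0.6 0 0 0 0" --pt "-1 0.9 -0.6 0 0 0 0"

```text
time: 2.6
tool_pos: [0.4497, -0.2389, 0.1991]
tool_rot: [3.107, 0.461, 0.0]
contact_force: [1.4, -0.8, 0.2]
width: 0.0001
finger_force: 0.0
```

Request:
carry_out --pt "-1 0.9 -0.6 0 0 0 -8" --pt "-1 0.4 -0.6 0 0 0 -8" --pt "-1 0.4 -0.2 0 0 0 -8" --pt "-1 0 0 0 0 0 -8" --pt "-1 0 0 0 0 0 -8" --pt "-1 0 0 0 0 0 -8" --pt "-1 0 0 0 0 0 -8" --pt "-1 0 0 0 0 0 -8"

```text
time: 3.4
tool_pos: [0.4747, -0.1915, 0.1991]
tool_rot: [2.385, 2.045, 0.0]
contact_force: [0.8, 0.6, -0.0]
width: -0.0
finger_force: 0.0
```

Request:
carry_out --pt "-1 0 0 0 0 0 -8" --pt "-1 0 0 0 0 0 -1" --pt "-1 0 0 0 0 0 0" --pt "-1 0 0 0 0 0 0"

```text
time: 3.8
tool_pos: [0.4747, -0.1915, 0.199]
tool_rot: [-2.227, -2.216, -0.0]
contact_force: [-0.1, -0.6, -0.1]
width: -0.0001
finger_force: 0.0
```

Run:
```python
from h import *
rel([.52,-.155,.12]); rel([.52,-.155,.068])
```

```text
t 3.8 pos [ 0.4747 -0.1915  0.199 ] w -0.0 q6 -0.51
[[0.005, 1.0, 0.0], [1.0, -0.005, 0.0], [0.0, 0.0, -1.0]]
units to [0.52, -0.155, 0.12] [1.47 1.81 3.16]
t 3.8 pos [ 0.4747 -0.1915  0.199 ] w -0.0 q6 -0.51
[[0.005, 1.0, 0.0], [1.0, -0.005, 0.0], [0.0, 0.0, -1.0]]
units to [0.52, -0.155, 0.068] [1.47 1.81 5.24]
```

Request:
carry_out --pt "-1 0.75 0.9 0 0 0 0" --pt "-1 0.73 0.9 0 0 0 0" --pt "-1 0 0 0.9 0 0 0" --pt "-1 0 0 0.9 0 0 0" --pt "-1 0 0 0.9 0 0 0" --pt "-1 0 0 0.9 0 0 0" --pt "-1 0 0 0.9 0 0 0" --pt "-1 0 0 0.7 0 0 0"

```text
time: 4.6
tool_pos: [0.5193, -0.1544, 0.0677]
tool_rot: [-2.225, -2.216, 0.001]
contact_force: [-0.1, 0.1, -0.3]
width: -0.0003
finger_force: 0.0
```

Request:
carry_out --pt "-1 -0.3 0 0 0 0 0" --pt "-1 -0.3 0 0 0 0 0" --pt "-1 -0.3 0 0 0 0 0" --pt "-1 -0.3 0 0 0 0 0" --pt "-1 -0.3 0 0 0 0 0" --pt "-1 -0.3 0 0 0 0 0" --pt "-1 -0.3 0 0 0 0 0" --pt "-1 -0.3 0 0 0 0 0"

```text
time: 5.4
tool_pos: [0.5196, -0.2153, 0.0691]
tool_rot: [2.224, 2.219, 0.0]
contact_force: [0.4, -0.1, 0.3]
width: -0.0002
finger_force: 0.0
```

Request:
carry_out --pt "-1 -0.1 0 0 0 0 0" --pt "-1 0 0 0 0 0 0" --pt "-1 0 0 0 0 0 0"

```text
time: 5.7
tool_pos: [0.5194, -0.2169, 0.0689]
tool_rot: [-2.223, -2.219, -0.0]
contact_force: [-0.6, 0.1, -1.0]
width: -0.0002
finger_force: 0.0
```

Run:
```python
from h import *
s=imaging.snapshot("scene"); cv2.imwrite("pics/scene1.png",cv2.resize(s["frame"][110:330,160:440],None,fx=2.7,fy=2.7,interpolation=2))
```

```text
(no output)
```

View pics/scene1.png

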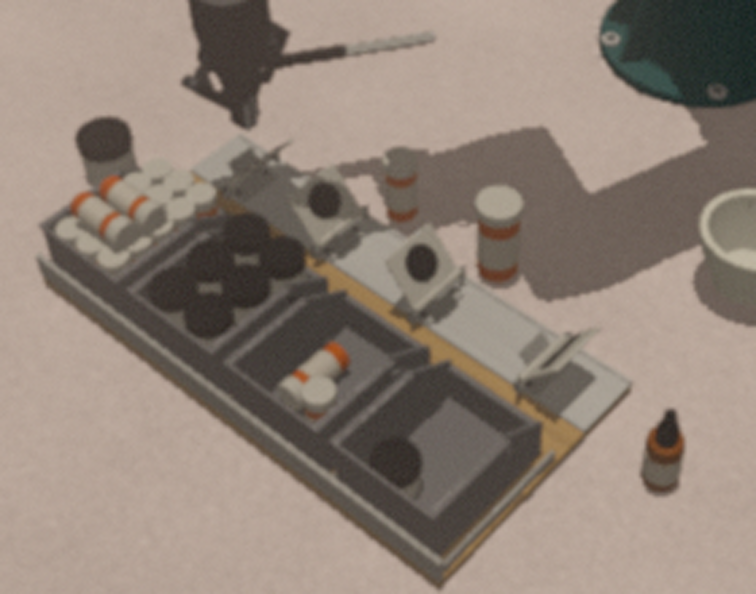

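The finger appears above and beyond tag 4, with its tip at crop (243,115), and the tag hasn't moved. I'll measure where the finger actually is.

Run:
```python
from h import *
rel([.52,-.155,.12])
for n in("top","scene"):
    s=imaging.snapshot(n); W=world(s)
    cv2.imwrite(f"pics/{n}2.png",cv2.resize(s["frame"][60:240,150:520],None,fx=2.1,fy=2.1,interpolation=2))
    T=np.linalg.inv(s["T"]); f=200/np.tan(np.radians(s["fovy"])/2)
    p=T[:3,:3]@env.get_obs()["tool_pos"]+T[:3,3]; print(n,"tcp px",s["cx"]+f*p[0]/-p[2],s["cy"]-f*p[1]/-p[2])
    W0=np.load(n+"W.npy")
    m=(abs(W-W0).max(-1)>.03)&(W[...,2]>.03)&(W[...,2]<.3); P=W[m]
    for z in np.arange(.03,.3,.02):
        q=P[(P[:,2]>=z)&(P[:,2]<z+.02)]
        if len(q)>3: print(n,z.round(2),len(q),q.min(0).round(3),q.max(0).round(3))
```

```text
t 5.75 pos [ 0.5194 -0.2167  0.0689] w -0.0 q6 -0.52
[[0.002, 1.0, -0.0], [1.0, -0.002, 0.0], [0.0, -0.0, -1.0]]
units to [0.52, -0.155, 0.12] [ 2.47  0.02 -2.04]
top tcp px 434.5157668781855 173.2826144577114
top 0.09 6 [ 0.511 -0.211  0.102] [ 0.529 -0.206  0.11 ]
top 0.11 18 [ 0.504 -0.211  0.11 ] [ 0.526 -0.206  0.126]
top 0.13 10 [ 0.504 -0.207  0.13 ] [ 0.55  -0.205  0.15 ]
top 0.15 12 [ 0.503 -0.206  0.151] [ 0.566 -0.201  0.17 ]
top 0.17 41 [ 0.503 -0.222  0.171] [ 0.579 -0.201  0.19 ]
top 0.19 56 [ 0.556 -0.224  0.19 ] [ 0.579 -0.205  0.209]
top 0.23 50 [ 0.499 -0.189  0.232] [ 0.541 -0.179  0.25 ]
top 0.25 47 [ 0.503 -0.193  0.25 ] [ 0.546 -0.179  0.27 ]
top 0.27 23 [ 0.095 -0.188  0.27 ] [0.541 0.227 0.29 ]
top 0.29 29 [ 0.101 -0.19   0.291] [0.546 0.224 0.299]
scene tcp px 251.83997597019658 165.10032280489338
scene 0.03 42 [-1.121 -0.094  0.03 ] [0.053 0.312 0.049]
scene 0.05 40 [ 0.028 -0.087  0.051] [ 0.069 -0.024  0.069]
scene 0.07 96 [ 0.027 -0.084  0.07 ] [0.085 0.005 0.09 ]
scene 0.09 136 [ 0.027 -0.212  0.09 ] [0.527 0.02  0.11 ]
scene 0.11 195 [ 0.026 -0.224  0.11 ] [0.533 0.03  0.13 ]
scene 0.13 197 [ 0.027 -0.215  0.13 ] [0.545 0.037 0.15 ]
scene 0.15 297 [ 0.039 -0.234  0.15 ] [0.56  0.044 0.17 ]
scene 0.17 328 [ 0.043 -0.227  0.17 ] [0.579 0.05  0.19 ]
scene 0.19 457 [ 0.027 -0.228  0.19 ] [0.581 0.222 0.21 ]
scene 0.21 365 [ 0.008 -0.225  0.21 ] [0.561 0.234 0.23 ]
scene 0.23 589 [-0.009 -0.236  0.23 ] [0.557 0.239 0.25 ]
scene 0.25 754 [-0.002 -0.239  0.25 ] [0.557 0.241 0.27 ]
scene 0.27 781 [-0.009 -0.242  0.27 ] [0.556 0.242 0.29 ]
scene 0.29 393 [-0.008 -0.236  0.29 ] [0.558 0.239 0.3  ]
```

View pics/scene2.png

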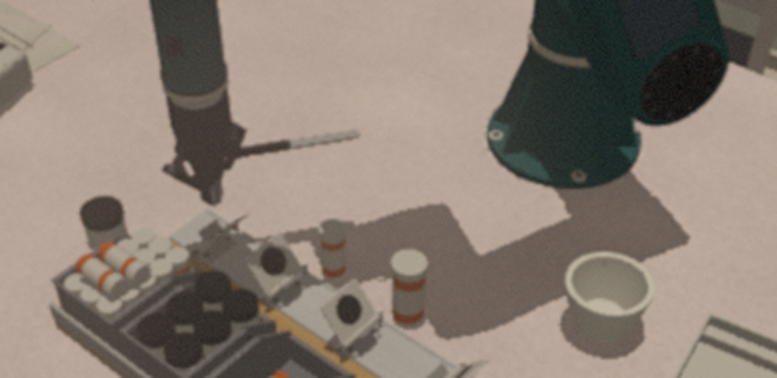

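The visible tip is about 10 px above where the TCP projects. The top picture should show where the leaf is.

View pics/top2.png

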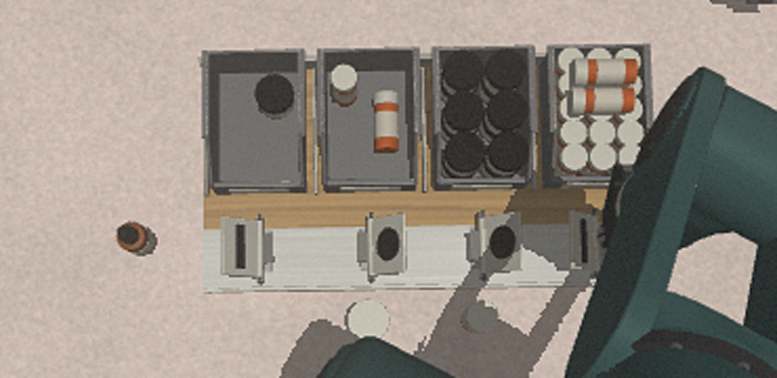

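Run:
```python
from h import *
for n in("top","scene"):
    W=world(imaging.snapshot(n)).reshape(-1,3)
    m=(W[:,0]>.48)&(W[:,0]<.56)&(W[:,1]<-.165)&(W[:,1]>-.28)&(W[:,2]<.105)&(W[:,2]>.03)
    P=W[m]
    for y in np.arange(-.28,-.165,.01):
        q=P[(P[:,1]>=y)&(P[:,1]<y+.01)]
        if len(q): print(n,y.round(3),len(q),"x",q[:,0].min().round(3),q[:,0].max().round(3),"z",q[:,2].min().round(3),np.median(q[:,2]).round(3),q[:,2].max().round(3))
```

```text
top -0.24 2 x 0.509 0.511 z 0.042 0.042 0.043
top -0.23 70 x 0.48 0.559 z 0.03 0.038 0.045
top -0.22 91 x 0.48 0.556 z 0.03 0.044 0.053
top -0.21 81 x 0.486 0.551 z 0.05 0.059 0.105
top -0.2 90 x 0.485 0.551 z 0.06 0.069 0.076
top -0.19 78 x 0.486 0.551 z 0.072 0.079 0.082
scene -0.24 32 x 0.499 0.534 z 0.039 0.048 0.054
scene -0.23 44 x 0.49 0.556 z 0.032 0.041 0.05
scene -0.22 33 x 0.483 0.557 z 0.03 0.036 0.104
scene -0.21 12 x 0.51 0.552 z 0.05 0.053 0.104
scene -0.2 9 x 0.504 0.553 z 0.057 0.069 0.073
scene -0.19 36 x 0.488 0.553 z 0.07 0.08 0.085
scene -0.18 2 x 0.514 0.532 z 0.084 0.085 0.087
```

The leaf hasn't moved, and its bar is still up at top-crop (583,240). The real fingertip is at about z=0.10, not the reported 0.069, so it passed over the leaf without touching. x and y agree with the cameras. I'll go back to the gap and measure the true tip height there.

Request:
carry_out --pt "-1 0.6 0 0 0 0 0" --pt "-1 0.6 0 0 0 0 0" --pt "-1 0.6 0 0 0 0 0" --pt "-1 0.7 0 0 0 0 0" --pt "-1 0 0 0 0 0 0" --pt "-1 0 0 0 0 0 0"

```text
time: 6.55
tool_pos: [0.5198, -0.1536, 0.0691]
tool_rot: [2.221, 2.221, -0.0]
contact_force: [-0.5, 0.4, 0.4]
width: 0.0005
finger_force: 0.0
```

```bash
cat >> h.py <<'E'
def tip():
    o=env.get_obs(); c=o["tool_pos"]; print("tcp",np.round(c,4),"F",np.round(o["contact_force"],1),"t",o["time"])
    for n in("top","scene"):
        W=world(imaging.snapshot(n)).reshape(-1,3); W0=np.load(n+"W.npy").reshape(-1,3)
        m=(np.nan_to_num(abs(W-W0)).max(-1)>.015)&(abs(W[:,0]-c[0])<.03)&(abs(W[:,1]-c[1])<.025)&(W[:,2]>.02)&(W[:,2]<.16); q=W[m]
        q=q[np.argsort(q[:,2])]; print(n,len(q),"lowest:",q[:40:5].round(3).tolist())
E
python3 - <<'E'
from h import *
tip()
s=imaging.snapshot("scene"); cv2.imwrite("pics/scene3.png",cv2.resize(s["frame"][110:230,200:360],None,fx=4.5,fy=4.5,interpolation=2))
E
```

```text
tcp [ 0.5198 -0.1536  0.0691] F [-0.5  0.4  0.4] t 6.55
top 0 lowest: []
scene 183 lowest: [[0.524, -0.148, 0.103], [0.525, -0.143, 0.11], [0.523, -0.149, 0.112], [0.52, -0.144, 0.113], [0.512, -0.144, 0.115], [0.528, -0.147, 0.116], [0.528, -0.15, 0.118], [0.514, -0.145, 0.119]]
```

View pics/scene3.png

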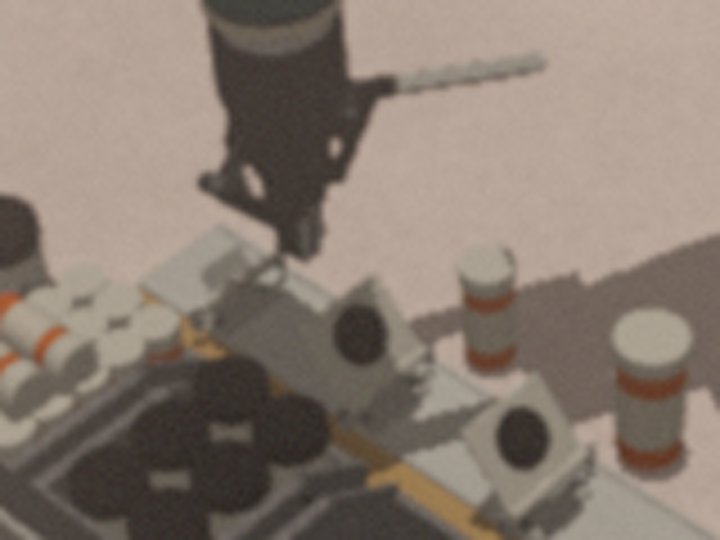

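The shut fingertip sits at crop (303,255), which puts the real tip at z≈0.10, about 30 mm above the reported TCP. I'll lower by that amount and check again.

Request:
carry_out --pt "-1 0 0 0.4 0 0 0" --pt "-1 0 0 0.4 0 0 0" --pt "-1 0 0 0.4 0 0 0" --pt "-1 0 0 0.1 0 0 0" --pt "-1 0 0 0 0 0 0"

```text
time: 7.2
tool_pos: [0.519, -0.1544, 0.0355]
tool_rot: [-2.222, -2.218, 0.001]
contact_force: [-0.3, 0.1, 0.6]
width: 0.0001
finger_force: 0.0
```

Run:
```python
from h import *
tip()
s=imaging.snapshot("scene"); cv2.imwrite("pics/scene4.png",cv2.resize(s["frame"][110:230,200:360],None,fx=4.5,fy=4.5,interpolation=2))
```

```text
tcp [ 0.519  -0.1544  0.0355] F [-0.3  0.1  0.6] t 7.2
top 0 lowest: []
scene 301 lowest: [[0.521, -0.152, 0.067], [0.524, -0.145, 0.074], [0.502, -0.15, 0.078], [0.53, -0.149, 0.08], [0.526, -0.149, 0.081], [0.529, -0.15, 0.083], [0.53, -0.16, 0.084], [0.53, -0.156, 0.086]]
```

View pics/scene4.png

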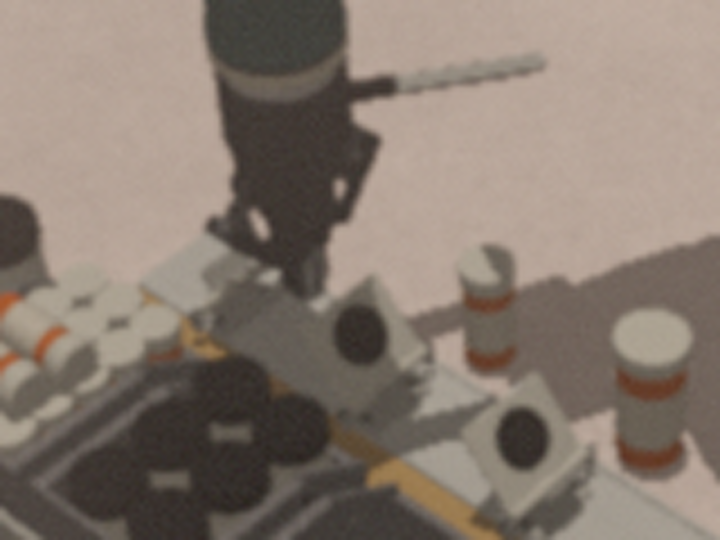

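The tip is now in the gap at crop (305,292), true z≈0.068. I'll push tag 4 right.

Request:
carry_out --pt "-1 -0.3 0 0 0 0 0" --pt "-1 -0.3 0 0 0 0 0" --pt "-1 -0.3 0 0 0 0 0" --pt "-1 -0.3 0 0 0 0 0" --pt "-1 -0.3 0 0 0 0 0" --pt "-1 -0.3 0 0 0 0 0" --pt "-1 -0.3 0 0 0 0 0" --pt "-1 -0.3 0 0 0 0 0"

```text
time: 8.15
tool_pos: [0.5196, -0.2152, 0.0365]
tool_rot: [-2.224, -2.219, -0.0]
contact_force: [1.1, 0.4, -0.2]
width: 0.0001
finger_force: 0.0
```

Request:
carry_out --pt "-1 -0.2 0 0 0 0 0" --pt "-1 0 0 0 0 0 0" --pt "-1 0 0 0 0 0 0" --pt "-1 0 0 0 0 0 0" --pt "-1 0 0 0 0 0 0"

```text
time: 8.65
tool_pos: [0.5195, -0.2192, 0.0365]
tool_rot: [-2.223, -2.22, -0.0]
contact_force: [-0.4, 0.9, -0.5]
width: 0.0001
finger_force: 0.0
```

```bash
cat >> h.py <<'E'
def leaf(lo,hi):
    for n in("top","scene"):
        W=world(imaging.snapshot(n)).reshape(-1,3)
        P=W[(W[:,0]>.485)&(W[:,0]<.556)&(W[:,1]<hi)&(W[:,1]>lo)&(W[:,2]<.12)&(W[:,2]>.04)]
        for y in np.arange(lo,hi,.01):
            q=P[(P[:,1]>=y)&(P[:,1]<y+.01)]
            if len(q)>2: print(n,y.round(3),len(q),"z",np.percentile(q[:,2],[0,50,100]).round(3))
E
python3 - <<'E'
from h import *
leaf(-.29,-.165)
E
```

```text
top -0.23 10 z [0.04  0.042 0.045]
top -0.22 29 z [0.04  0.042 0.097]
top -0.21 51 z [0.043 0.051 0.114]
scene -0.26 31 z [0.072 0.079 0.083]
scene -0.25 62 z [0.059 0.07  0.082]
scene -0.24 68 z [0.044 0.057 0.068]
scene -0.23 95 z [0.04  0.047 0.1  ]
scene -0.22 83 z [0.04  0.087 0.12 ]
scene -0.21 76 z [0.048 0.098 0.12 ]
```

Tag 4 now leans right. Next I retract, cross over to tag 2 and lower to its right.

Request:
carry_out --pt "-1 0.5 0 0 0 0 0" --pt "-1 0 0 -1 0 0 0" --pt "-1 0 0 -1 0 0 0" --pt "-1 0 0 -1 0 0 0" --pt "-1 0.9 0 0 0 0 0" --pt "-1 0.9 0 0 0 0 0" --pt "-1 0.9 0 0 0 0 0" --pt "-1 0.9 0 0 0 0 0"

```text
time: 9.55
tool_pos: [0.5194, -0.1153, 0.1116]
tool_rot: [-2.223, -2.219, -0.0]
contact_force: [0.6, 0.8, 1.0]
width: -0.0
finger_force: 0.0
```

Request:
carry_out --pt "-1 0.9 0 0 0 0 0" --pt "-1 0.9 0 0 0 0 0" --pt "-1 0.9 0 0 0 0 0" --pt "-1 0.8 0 0 0 0 0" --pt "-1 0 0 0 0 0 0"

```text
time: 10.05
tool_pos: [0.519, -0.0267, 0.1114]
tool_rot: [-2.22, -2.221, -0.0]
contact_force: [-0.1, 0.3, -0.1]
width: 0.0002
finger_force: 0.0
```

Run:
```python
from h import *
rel([.5195,-.032,.0365]); tip()
```

```text
t 10.05 pos [ 0.519  -0.0267  0.1114] w 0.0 q6 -0.19
[[-0.001, 1.0, -0.001], [1.0, 0.001, 0.001], [0.001, -0.001, -1.0]]
units to [0.5195, -0.032, 0.0365] [-0.22  0.02  3.  ]
tcp [ 0.519  -0.0267  0.1114] F [-0.1  0.3 -0.1] t 10.05
top 0 lowest: []
scene 34 lowest: [[0.525, -0.022, 0.147], [0.522, -0.018, 0.151], [0.524, -0.022, 0.154], [0.522, -0.017, 0.155], [0.519, -0.017, 0.156], [0.515, -0.017, 0.157], [0.533, -0.024, 0.159]]
```

Request:
carry_out --pt "-1 -0.2 0 0.6 0 0 0" --pt "-1 0 0 0.8 0 0 0" --pt "-1 0 0 0.8 0 0 0" --pt "-1 0 0 0.8 0 0 0" --pt "-1 0 0 0 0 0 0"

```text
time: 10.65
tool_pos: [0.5178, -0.035, 0.0344]
tool_rot: [-2.222, -2.215, 0.004]
contact_force: [-1.0, 0.4, -0.3]
width: -0.0002
finger_force: 0.0
```

Request:
carry_out --pt "-1 0.3 0 0 0 0 0" --pt "-1 0.3 0 0 0 0 0" --pt "-1 0.3 0 0 0 0 0" --pt "-1 0.3 0 0 0 0 0" --pt "-1 0.3 0 0 0 0 0" --pt "-1 0.3 0 0 0 0 0" --pt "-1 0.3 0 0 0 0 0" --pt "-1 0.3 0 0 0 0 0"

```text
time: 11.45
tool_pos: [0.52, 0.0262, 0.0366]
tool_rot: [-2.223, -2.219, -0.0]
contact_force: [0.1, 0.2, 0.3]
width: 0.0001
finger_force: 0.0
```

Request:
carry_out --pt "-1 0.3 0 0 0 0 0" --pt "-1 0.2 0 0 0 0 0" --pt "-1 0 0 0 0 0 0" --pt "-1 0 0 0 0 0 0" --pt "-1 0 0 0 0 0 0" --pt "-1 0 0 0 0 0 0"

```text
time: 12.05
tool_pos: [0.5201, 0.0376, 0.0365]
tool_rot: [-2.224, -2.219, -0.0]
contact_force: [0.3, -0.4, -0.3]
width: -0.0001
finger_force: 0.0
```

Run:
```python
from h import *
leaf(-.02,.1)
```

```text
top 0.05 26 z [0.051 0.057 0.064]
top 0.06 31 z [0.064 0.069 0.076]
top 0.07 37 z [0.074 0.079 0.085]
scene 0.02 29 z [0.04  0.048 0.052]
scene 0.03 48 z [0.04  0.044 0.12 ]
scene 0.04 113 z [0.04 0.09 0.12]
scene 0.05 35 z [0.053 0.063 0.12 ]
scene 0.06 34 z [0.062 0.068 0.076]
scene 0.07 44 z [0.075 0.08  0.086]
```

Tag 2 now leans left. I'll retract, clear the view and check.

Request:
carry_out --pt "-1 -0.5 0 0 0 0 0" --pt "-1 0 0 -1 0 0 0" --pt "-1 0 0 -1 0 0 0" --pt "-1 0 0 -1 0 0 0" --pt "-1 0 0 -1 0 0 0" --pt "-1 0 0 -1 0 0 0" --pt "-1 0 0 -1 0 0 0" --pt "-1 -1 0 0 0 0 0"

```text
time: 12.95
tool_pos: [0.5225, 0.0008, 0.1901]
tool_rot: [2.218, 2.218, 0.007]
contact_force: [1.7, -0.5, 0.3]
width: -0.0001
finger_force: 0.0
```

Request:
carry_out --pt "-1 -1 0 0 0 0 0" --pt "-1 -1 -0.3 0 0 0 0" --pt "-1 -1 -0.3 0 0 0 0" --pt "-1 -1 -0.3 0 0 0 0" --pt "-1 -1 -0.3 0 0 0 0" --pt "-1 -1 -0.3 0 0 0 0" --pt "-1 -1 -0.3 0 0 0 0" --pt "-1 -1 -0.3 0 0 0 0"

```text
time: 13.75
tool_pos: [0.4662, -0.2013, 0.1865]
tool_rot: [-2.224, -2.219, 0.0]
contact_force: [0.4, 0.9, 0.1]
width: -0.0002
finger_force: 0.0
```

Request:
carry_out --pt "-1 -1 -0.3 0 0 0 0" --pt "-1 -1 -0.3 0 0 0 0" --pt "-1 -1 -0.3 0 0 0 0" --pt "-1 -1 -0.3 0 0 0 0" --pt "-1 -1 -0.3 0 0 0 0" --pt "-1 -1 -0.3 0 0 0 0" --pt "-1 0 0 0 0 0 0" --pt "-1 0 0 0 0 0 0"

```text
time: 14.55
tool_pos: [0.421, -0.35, 0.1863]
tool_rot: [-2.225, -2.217, -0.0]
contact_force: [-0.0, 1.0, 0.3]
width: 0.0001
finger_force: 0.0
```

Run:
```python
from h import *
s=imaging.snapshot("top"); cv2.imwrite("pics/top5.png",cv2.resize(s["frame"][70:235,195:515],None,fx=2.5,fy=2.5,interpolation=2))
W=world(s); W0=np.load("topW.npy")
for l in("bin_a","tag_a","small_vial","large_vial","dropper_bottle","ointment_jar"):
    for r in imaging.masks_of(l,"top")[:4]: print(l,round(r["score"],2),r["extent"],np.nanmedian(W[r["pixels"]],0).round(3))
```

```text
bin_a 0.85 [299.7, 84.1, 49.3, 67.9] [0.672 0.038 0.024]
bin_a 0.83 [408.8, 81.0, 50.1, 70.0] [ 0.657 -0.213  0.087]
bin_a 0.78 [244.7, 83.0, 52.9, 69.5] [0.675 0.175 0.019]
bin_a 0.6 [357.7, 80.3, 47.5, 71.4] [ 0.659 -0.094  0.092]
tag_a 0.92 [311.0, 160.6, 16.6, 29.0] [0.52  0.055 0.058]
tag_a 0.66 [428.8, 159.0, 26.0, 32.0] [ 0.519 -0.239  0.059]
tag_a 0.6 [256.4, 160.9, 20.7, 31.1] [0.52  0.186 0.06 ]
tag_a 0.59 [378.4, 160.3, 22.1, 26.7] [ 0.519 -0.108  0.06 ]
small_vial 0.56 [372.0, 205.1, 15.2, 13.0] [ 0.433 -0.079  0.077]
large_vial 0.53 [427.6, 159.6, 27.8, 28.0] [ 0.518 -0.238  0.059]
large_vial 0.52 [316.2, 203.1, 16.5, 20.5] [0.432 0.045 0.093]
dropper_bottle 0.8 [203.1, 167.9, 22.7, 13.2] [0.531 0.307 0.057]
dropper_bottle 0.34 [249.3, 80.1, 47.7, 71.1] [0.675 0.175 0.019]
ointment_jar 0.88 [475.9, 131.2, 31.5, 33.1] [ 0.588 -0.363  0.05 ]
```

View pics/top5.png

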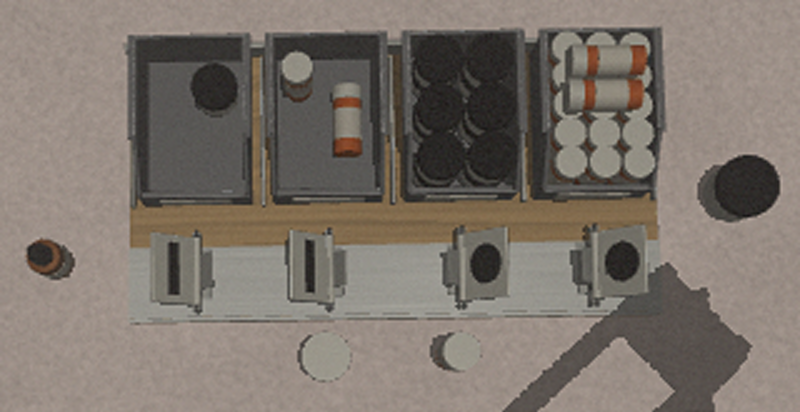

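The bars are up at (173,268) and (310,268), in front of the nearly empty bins. The dots are up at (486,262) and (622,262), in front of the full ones. The bins, both vials, the dropper bottle and the jar are where they were.

```bash
python3 -c "
from workcell import env
print(env.finish_job())"
```

```text
the job is handed in; nothing more can be done
None
```

The tags in front of the two full bins now show the dot and those in front of the two nearly empty bins show the bar; I flipped two tags, nothing else was touched, and the job is handed in at about 15 s.

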